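# Load a blank on the suction fixture

## Task

Shut the ball valve of the suction fixture (handle fully across the pipe, against its stop), then draw the lowest blank out of the foot of the chute so that the blanks above stay in the chute and just drop down, and lay it flat on the suction pad, centred, its length along the pad's length. With the blank lying there let go, open the valve again until the handle lies along the pipe against its stop, and leave the other things on the table where they stand.

Things in the scene. Friction and masses are not known exactly. Their poses are not given: they have to be found in the camera images.
- fixture: Suction fixture bolted to the table, yaw varies: aluminium base plate 70 x 250 x 10 mm with pad, pipe and ball valve. Origin on the table under its centre; x is level along the pad's length, away from the robot and to the right, +y runs along the pipe from pad to valve, away and to the left, z up. The pipe lies along y at mid-height 21 mm (top 27 mm) from the pad to a hose end 200 mm from the pad's centre.
- pad_top (a point): Centre of the top face of the black rubber suction pad, 36 mm above the table; axes as fixture. The pad is a raised block, 50 mm long (x), 30 wide (y), its sides free down to the base plate.
- valve_axis (a point): Point on the upright turning axis of the ball valve, 60 mm above the table (the handle's height), 135 mm along +y from the pad's centre; axes as fixture. The brass valve body below is 27 mm wide with its top at 35 mm; the 18 mm bonnet round the axis reaches 45 mm, a small nut on the axis 69 mm.
- handle_grip (a point): Middle of the black sleeve of the valve handle, 65 mm from the valve axis, 60 mm above the table. The level handle reaches 90 mm from the axis; its sleeve, from 28 to 90 mm, is 16 mm wide and 12 high (54 to 66 mm above the table), free all round: nothing under it is higher than 35 mm. Site x points along the handle to the valve axis.
- handle (a joint): Valve handle, rad: 0 = shut, handle across the pipe, pointing along the fixture's -x (its near side); 1.571 = open, handle along the pipe, pointing along +y (away from the pad). From above it opens clockwise. Hard stops at both ends; it stays where left; friction 0.22 N m (some 4 N at the sleeve). Starts open or not quite fully open.
- chute: Bolted-down upright aluminium chute holding five blanks stacked flat: 140 mm tall, 110 deep (x), 57 wide (y); inside 103 x 49 mm, floor 30 mm above the table. Origin on the table under its centre, -x is the side of the mouth, z up; yaw varies. Its front wall rises right behind the projecting blank and fouls a tool that points straight down: lean the tool back from it by 30 to 40 degrees.
- chute_mouth (a point): Centre of the mouth at the chute's front face (55.5 mm from its centre), 35 mm above the table (mid-height of the lowest blank); axes as chute. The mouth at the foot of the front wall is 14 mm high: one blank is drawn out level toward -x. In front of it and under the projecting end there is nothing but the table, 30 mm below.
- blank_1_mid (a point): Centre (half-way up) of the lowest blank, a flat aluminium plate 100 mm long (its x), 46 wide (y), 10 thick, 0.1 to 0.17 kg. At the start it lies on the chute's floor and sticks out of the mouth by 34 to 42 mm toward the chute's -x; that end can be taken across its 46 mm width.
- blank_2_mid (a point): Centre of blank 2 counted from below, same size as the lowest, lying in the chute on blank 1; centred in the chute.
- blank_3_mid (a point): Centre of blank 3 counted from below, same size as the lowest, lying in the chute on blank 2; centred in the chute.
- blank_4_mid (a point): Centre of blank 4 counted from below, same size as the lowest, lying in the chute on blank 3; centred in the chute.
- blank_5_mid (a point): Centre of blank 5 counted from below, same size as the lowest, lying in the chute on blank 4; centred in the chute.
- drop_bottle: Bystander: small white dropper bottle, 20 mm wide, 36 tall, upright. Origin at the centre of its underside.
- drum_1: Bystander: black sanding drum, 18 mm wide, 22 tall, upright. Origin at the centre of its underside.
- glue_bottle: Bystander: white squeeze bottle, 47 mm wide, 110 tall, upright. Origin at the centre of its underside.
- gel_cup: Bystander: green measuring cup, 59 mm wide, 49 tall, upright. Origin at the centre of its underside.
- usb_puck: Bystander: flat white puck, 67 mm wide, 10 high. Origin at the centre of its underside.
- pen_blue: Bystander: blue ball pen lying flat, 151 mm long, 12 thick, along its own y. Origin at the centre of its underside.
- flux_bottle: Bystander: blue squeeze bottle, 24 mm wide, 82 tall, upright. Origin at the centre of its underside.
Things that resemble listed ones, but are neither listed nor needed, are in the scene too. What is shaped like the part that bears blank_1_mid but black is not meant. What is shaped like the part that bears blank_5_mid but yellow is not meant.

How it is judged:
By the outcome, as a careful person would: the job done as asked, in the order asked, and still so for the second after the job is handed in, with the robot touching nothing.
It also fails if it takes over 72 s, if anything falls off the work surface, if the arm or the gripper's body presses on something with over 40 N, if the wrist force passes 120 N, or if a joint passes its speed limit or range.

## Robot

A 6-joint arm with a two-finger parallel gripper is mounted at the origin on a cart in front of the work surface, level with it; the furniture and walls round the work are solid. World frame = base frame: x ahead of the robot, y to its left, z up, the work surface at z = 0. Lengths are in m, angles in rad, forces in N, time in s.
With the tool pointing down it reaches from about 0.3 to 0.775 m from the base axis. Payload 14.6 kg.
Tool frame: the origin (TCP) lies at the centre of the arm's flange, where the gripper is bolted on; the fingertips stand 199 mm ahead of it and the grasp point (between the pads) lies 180 mm ahead of it; z points along the fingers, y is the line along which they close (so a half turn about z gives the same grasp; the last joint's range is limited). The gripper opens to 94 mm and grips with 3 to 60 N. Pads are 16 mm wide; open, the fingers measure 119 mm over their backs; the gripper's body (75 mm by 177 mm) begins 78 mm behind the grasp point.
Start: joints at [1.207, 0.3, 1.521, -0, 1.321, -0.067], TCP at [0.161, 0.526, 0.405] pointing down, gripper open.
Joint ranges: [-3.03, 3.03], [-0.79, 2.21], [0.23, 2.52], [-1.04, 4.18], [0, 3.07], [-2.55, 2.55]. Speed limits (rad/s): [2.22, 2.22, 2.57, 3.14, 3.14, 3.14].

## Interface

Orientations are given as [roll, pitch, yaw] about the fixed x, y, z axes, in that order (R = Rz(yaw) Ry(pitch) Rx(roll)).
In Python, from station import ctrl gives the robot as it stands. The module is installed in compiled form; this text tells all that it offers.
- The arm moves only by the tool servo_tool, never from a script. Its argument "motion" is a list of rows, each a list of 5 numbers: the closure, from 0 (fully open) to 1 (shut), then the shift along the world's x, y, z in cm, then the turn about the world's z in degrees. A call has 1 to 20 rows; each row is the pose to reach, as a shift and turn from the pose commanded when the call began; what a row does not reach only later rows make up. A row lasts 1/8 s, in which the tool goes at most 62.5 mm and 10.7 degrees, less where a joint would pass 70% of its speed; a pose out of reach is approached as far as the arm can. A call with a gripper value outside its range is refused whole. The fingers move at their own pace and stop on an object; "squeeze" is the grip in N (left out, the last holds). Time passes only in rows, so rows that repeat a pose let the fingers close. It gives the time, the measured TCP pose, the force, the opening and the grip force at its end, in the units of the state.
- ctrl.get_obs(): the state, without advancing time (a new reading comes with each control period).
- ctrl.camera(name): name is "scene" or "top" or "wrist"; returns a dict with "image" (420x560x3 uint8, red, green, blue), "fx", "fy", "cx", "cy" (pixels), "dist" ([k1, k2, p1, p2, k3] as OpenCV has them; the pictures are not rectified), "camera_from_world" (4x4, takes a point from world to camera coordinates); the wrist camera has in their place "hand_eye" (4x4, takes a point from camera to tool coordinates, whose origin is the TCP and whose axes are the flange's). Camera axes: x right, y up, looking along -z (the intrinsics and any distortion apply to the point x, -y, -z); pixel columns grow to the right and rows downward; lengths in m; the calibration is good to about 2 mm. A picture is of the moment at which its call begins: read the wrist's pose just before it. There is no depth.
- ctrl.hand_in(): hands the job in; it is judged then, once.
The state is a dict: "time_s": time; "qpos": joint angles; "joint_vel": joint speeds; "tau": joint torques, N m; "ee_pos": TCP position; "eef_rot": TCP orientation; "force": force on the tool from outside, world axes, zero at the start; "moment": the same for the moment, N m; "grip_width": finger opening in m; "grip_force": force on a finger pad.
Only numpy, scipy, OpenCV 4.12 (cv2) and the standard library are available. Lean on these libraries where they do the work, as an engineer would, in place of code of your own. Each camera call takes 0.05 s, during which the arm holds its last target. There are 200 camera calls.

## Working session

There is one attempt and no reset: what is moved stays moved. The work goes in short steps, Python scripts to look and compute and a tool call to move; the robot and the scene stay as the last step left them, time stands still between calls to the robot, and variables do not carry over. Pictures are saved under pics/ and viewed, at most 10 in all, crops included, and the job is handed in when it is done.

Besides the shell and the picture viewer there is one more tool, called after "Emit:" as name([rows], argument=value, ...), one row to a line, values as JSON. servo_tool: Moves the arm, as the interface text tells. Its arguments: {"type":"object","properties":{"motion":{"type":"array","items":{"type":"array","items":{"type":"number"}}},"squeeze":{"type":"number"}},"required":["motion"]}

```bash
mkdir -p pics; cat > h.py <<'E'
import numpy as np, cv2, pickle
from station import ctrl
def shot(n, f):
    o=ctrl.get_obs(); c=ctrl.camera(n); cv2.imwrite('pics/'+f+'.png', c['image'][:,:,::-1]); c['obs']=o
    pickle.dump(c,open('pics/'+f+'.pkl','wb')); return c
def load(f): return pickle.load(open('pics/'+f+'.pkl','rb'))
def R(r):
    from scipy.spatial.transform import Rotation as Q
    return Q.from_euler('xyz',r).as_matrix()
def w2c(c):
    if 'camera_from_world' in c: return np.array(c['camera_from_world'])
    T=np.eye(4);T[:3,:3]=R(c['obs']['eef_rot']);T[:3,3]=c['obs']['ee_pos']
    return np.linalg.inv(T@np.array(c['hand_eye']))
def K(c): return np.array([[c['fx'],0,c['cx']],[0,c['fy'],c['cy']],[0,0,1.]])
def px2w(c,uv,z):
    p=cv2.undistortPoints(np.array(uv,float).reshape(-1,1,2),K(c),np.array(c['dist'],float)).reshape(-1,2)
    M=np.linalg.inv(w2c(c)); o=M[:3,3]; out=[]
    z=np.broadcast_to(z,len(p))
    for (x,y),h in zip(p,z):
        d=M[:3,:3]@[x,-y,-1]; out.append(o+d*(h-o[2])/d[2])
    return np.array(out)
def w2px(c,P):
    P=np.atleast_2d(P); q=(w2c(c)@np.c_[P,np.ones(len(P))].T).T[:,:3]*[1,-1,-1]
    return cv2.projectPoints(q,np.zeros(3),np.zeros(3),K(c),np.array(c['dist'],float))[0].reshape(-1,2)
E
python3 - <<'E'
from h import *
a=shot('top','top1'); b=shot('scene','sc1')
print(ctrl.get_obs()); print(np.linalg.inv(w2c(a)).round(3),np.linalg.inv(w2c(b)).round(3),a['fx'],a['dist'])
cv2.imwrite('pics/both.png',np.vstack([cv2.resize(a['image'],(800,600))])[:,:,::-1])
E
```

```text
{'time_s': 0.1, 'qpos': array([ 1.20738376e+00,  3.00426124e-01,  1.52151918e+00,  6.78076082e-06,
        1.32069558e+00, -6.65864761e-02]), 'joint_vel': array([-0.00145614, -0.00040586,  0.00166356, -0.00129205,  0.00220419,
        0.00195338]), 'tau': array([ 7.57583475e-04, -5.32644296e+01, -3.53275216e+01,  7.09861424e-02,
        2.35848088e-02, -4.87489899e-05]), 'ee_pos': array([0.16085329, 0.52592461, 0.40413707]), 'eef_rot': array([-3.14054718e+00, -7.63002351e-05,  2.84476484e+00]), 'force': array([ 1.63409122,  0.26116934, -0.02003402]), 'moment': array([ 0.08066684, -0.01076402,  0.00655731]), 'grip_force': 0.0, 'grip_width': 0.09437614752498198}
[[-0.017  0.989 -0.144  0.311]
 [-1.    -0.015  0.015 -0.007]
 [ 0.013  0.144  0.989  1.452]
 [ 0.     0.     0.     1.   ]] [[ 0.763  0.314 -0.565 -0.329]
 [-0.646  0.359 -0.674 -1.   ]
 [-0.009  0.879  0.477  0.787]
 [ 0.     0.     0.     1.   ]] 507.48601203342906 [0.06530979 0.         0.         0.         0.        ]
```

View pics/both.png

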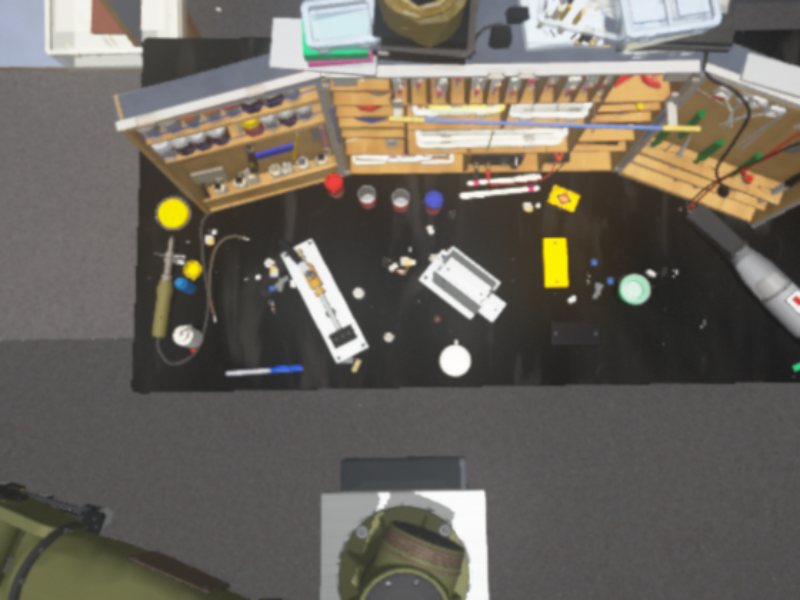

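View pics/sc1.png

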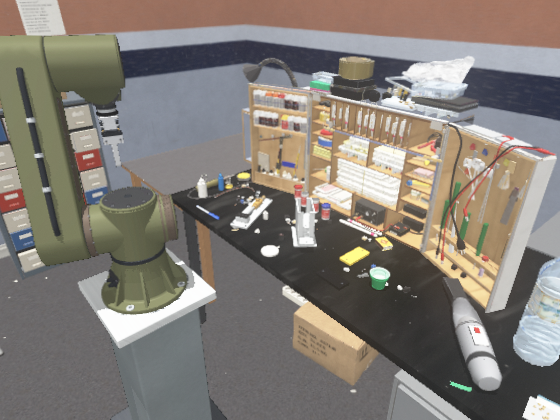

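Top (800 px wide): the fixture is at (325,300), with its pad at (343,337) and valve at (315,275). The chute is at (463,283), and the aluminium blank's projecting end is at about (492,305). Could be mistaken for the blank: the black plate (575,333) and the yellow plate (555,262), neither of which is meant. I choose the silver blank in the mouth and check it in a close crop.

```bash
python3 - <<'E'
from h import *
a=load('top1')['image'][:,:,::-1]
# cols 190..370, rows 160..260 
cv2.imwrite('pics/crop1.png',cv2.resize(a[160:260,190:360],(800,471),interpolation=cv2.INTER_CUBIC))
E
```

```text
(no output)
```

View pics/crop1.png

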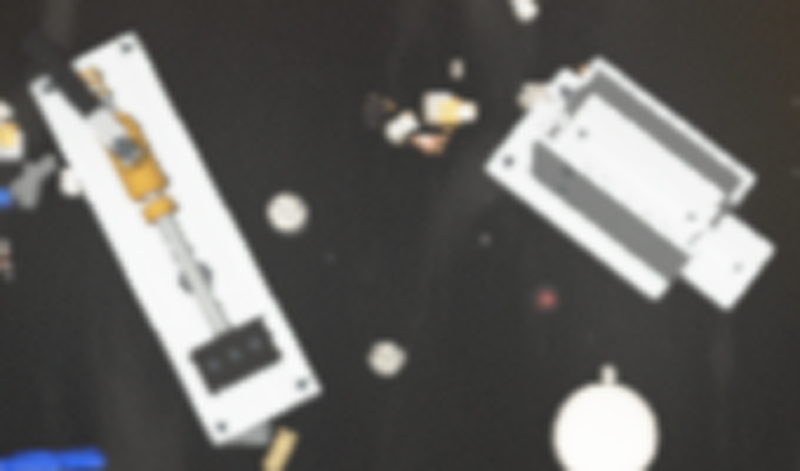

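```bash
python3 - <<'E'
from h import *
c=load('top1')
f=lambda L:[(190+x/4.706,160+y/4.706) for x,y in L]
P=px2w(c,f([(135,33),(33,88),(213,445),(322,390)]),.010); print('plate',P.round(4),P.mean(0), np.linalg.norm(np.diff(P,axis=0),axis=1))
y=(P[0]+P[1]-P[2]-P[3])[:2]; print('fix y dir deg',np.degrees(np.arctan2(y[1],y[0])))
P=px2w(c,f([(190,352),(262,318),(282,357),(212,393)]),.036); print('pad',P.round(4),P.mean(0))
P=px2w(c,f([(122,148),(50,60)]),[.069,.066]); print('valve,handle end~',P.round(4))
P=px2w(c,f([(775,248),(728,310)]),.040); print('blank end',P.round(4),P.mean(0),np.linalg.norm(P[1]-P[0]))
e=P[0]-P[1];x=np.array([-e[1],e[0]])  # candidate
print('chute yaw cand', np.degrees(np.arctan2(e[1],e[0])))
P=px2w(c,f([(600,58),(757,180),(655,300),(486,168)]),.0); print('chute top/plates?',P.round(4))
P=px2w(c,f([(600,58),(757,180),(655,300),(486,168)]),.14); print('at .14',P.round(4),np.linalg.norm(np.diff(P,axis=0),axis=1))
print('hand_eye',ctrl.camera('wrist')['hand_eye'])
E
```

```text
plate [[0.6547 0.1752 0.01  ]
 [0.621  0.2374 0.01  ]
 [0.4005 0.1279 0.01  ]
 [0.4325 0.0622 0.01  ]] [0.52718552 0.15067713 0.01      ] [0.07072053 0.24618542 0.07305214]
fix y dir deg 26.69917394149878
pad [[0.4542 0.139  0.036 ]
 [0.4738 0.0962 0.036 ]
 [0.4503 0.0845 0.036 ]
 [0.4296 0.126  0.036 ]] [0.45201953 0.11142662 0.036     ]
valve,handle end~ [[0.5717 0.1753 0.069 ]
 [0.6257 0.2181 0.066 ]]
blank end [[ 0.5106 -0.2105  0.04  ]
 [ 0.4737 -0.1812  0.04  ]] [ 0.49215774 -0.19585575  0.04      ] 0.0470782201156038
chute yaw cand -38.515629810396945
chute top/plates? [[ 0.6372 -0.1117  0.    ]
 [ 0.5588 -0.2067  0.    ]
 [ 0.4852 -0.1416  0.    ]
 [ 0.5689 -0.0396  0.    ]]
at .14 [[ 0.6057 -0.1017  0.14  ]
 [ 0.5349 -0.1875  0.14  ]
 [ 0.4684 -0.1287  0.14  ]
 [ 0.544  -0.0365  0.14  ]] [0.1112658  0.08874164 0.11921347]
hand_eye [[-1.17289812e-03  9.62821954e-01  2.70134242e-01  7.76810760e-02]
 [ 9.99998093e-01  1.55104481e-03 -1.18638833e-03 -3.10496179e-04]
 [-1.56127104e-03  2.70132336e-01 -9.62821938e-01  1.95119089e-02]
 [ 0.00000000e+00  0.00000000e+00  0.00000000e+00  1.00000000e+00]]
```

Crop: the silver blank sticks out of the mouth, its end corners at (775,248) and (728,310). The pad centre is at (236,355), the valve axis at (122,148), and the handle points to (50,60), about 12° short of open. I'm moving over the valve now.

Emit:
servo_tool([
  [0, 44, -34, 0, -125],
  [0, 44, -34, 0, -125],
  [0, 44, -34, 0, -125],
  [0, 44, -34, 0, -125],
  [0, 44, -34, 0, -125],
  [0, 44, -34, 0, -125],
  [0, 44, -34, 0, -125],
  [0, 44, -34, 0, -125],
  [0, 44, -34, 0, -125],
  [0, 44, -34, 0, -125],
  [0, 44, -34, 0, -125],
  [0, 44, -34, 0, -125],
  [0, 44, -34, 0, -125],
  [0, 44, -34, 0, -125],
  [0, 44, -34, 0, -125],
], squeeze=20)

```text
time_s: 2.02
ee_pos: [0.6008, 0.186, 0.4046]
eef_rot: [-3.142, 0.0, 0.665]
force: [0.3, 0.6, 0.3]
grip_width: 0.094
grip_force: 0.0
```

```bash
python3 - <<'E'
from h import *
c=shot('wrist','w1'); print(c['obs'])
v=np.array([.5726,.172]);
print(w2px(c,[[.5726,.172,.069],[.452,.111,.036],[.624,.212,.066],[.627,.199,.02]]))
cv2.imwrite('pics/w1b.png',cv2.resize(c['image'],(800,600))[:,:,::-1])
E
```

```text
{'time_s': 2.025, 'qpos': array([2.41972178e-01, 4.78488054e-01, 1.27543119e+00, 3.68467072e-05,
       1.38773794e+00, 1.14798439e+00]), 'joint_vel': array([-0.00026805, -0.00106198,  0.00074859,  0.00317167, -0.00074727,
        0.00982273]), 'tau': array([-1.04288539e-02, -6.39456081e+01, -3.61133659e+01,  4.40781063e-02,
       -6.05462096e-02, -4.10651753e-02]), 'ee_pos': array([0.60082022, 0.18598815, 0.40461757]), 'eef_rot': array([-3.14153313e+00,  4.39820194e-05,  6.64777409e-01]), 'force': array([0.31071011, 0.63181522, 0.28342459]), 'moment': array([-0.05383324,  0.04763588, -0.0307062 ]), 'grip_force': 0.0, 'grip_width': 0.09403600263587335}
[[273.58703236 236.85897433]
 [253.9920728  327.43403266]
 [273.43460676 174.71151066]
 [284.79328989 174.04865169]]
```

View pics/w1b.png

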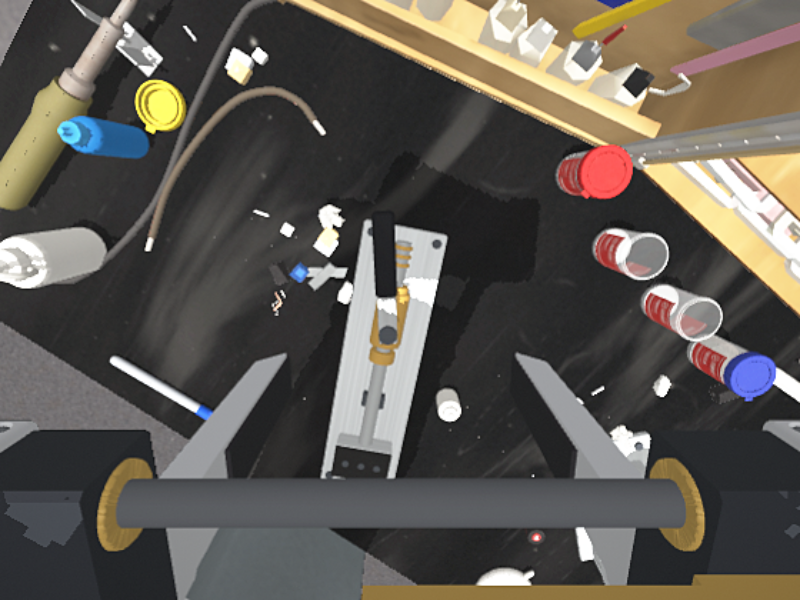

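Wrist view: nut at (388,337), sleeve from (384,296) to (382,213), plate's far corners at (366,222) and (447,236), pad at (362,462).

```bash
python3 - <<'E'
from h import *
c=load('w1'); s=.7
P=px2w(c,np.array([(388,337),(384,296),(382,213),(366,222),(447,236),(383,362),(370,440),(335,450),(388,455)])*s,[.069,.066,.066,.01,.01,.027,.027,.036,.036]);print(P.round(4))
a=lambda d:np.degrees(np.arctan2(d[1],d[0]))
print('handle',a(P[2]-P[0]),np.linalg.norm((P[2]-P[0])[:2]),'plate end edge-90',a(P[3]-P[4])-90,'pipe',a(P[5]-P[6]))
E
```

```text
[[0.5722 0.1743 0.069 ]
 [0.5944 0.1952 0.066 ]
 [0.6403 0.2321 0.066 ]
 [0.6225 0.2378 0.01  ]
 [0.6545 0.1785 0.01  ]
 [0.5397 0.1561 0.027 ]
 [0.4733 0.1198 0.027 ]
 [0.4513 0.1409 0.036 ]
 [0.4759 0.1013 0.036 ]]
handle 40.31115741505419 0.08941496091529222 plate end edge-90 28.33415690316376 pipe 28.615404042259108
```

Emit:
servo_tool([
  [0, 2.1, 2.95, -6, 2],
  [0, 2.1, 2.95, -12, 2],
  [0, 2.1, 2.95, -16.4, 2],
  [0.76, 2.1, 2.95, -16.4, 2],
  [0.76, 2.1, 2.95, -16.4, 2],
  [0.76, 2.1, 2.95, -16.4, 2],
  [0.76, 2.1, 2.95, -16.4, 2],
])

```text
time_s: 2.95
ee_pos: [0.622, 0.2155, 0.2423]
eef_rot: [3.141, -0.002, 0.698]
force: [0.3, -0.7, 0.0]
grip_width: 0.0574
grip_force: 0.0
```

```bash
python3 - <<'E'
import numpy as np
from h import *
o=ctrl.get_obs();print(o['ee_pos'],np.degrees(o['eef_rot']),o['grip_width'],o['force'])
def arc(a,r=6.5):
    return r*np.array([np.cos(np.radians(a)),np.sin(np.radians(a))])
for f in range(40,126,5): print(f,(arc(f)-arc(40)).round(2),f-40)
E
```

```text
[0.62204174 0.21546003 0.24234755] [ 1.79943661e+02 -1.23787148e-01  3.99955950e+01] 0.05741900569972103 [ 0.30363489 -0.66836147  0.00367504]
40 [0. 0.] 0
45 [-0.38  0.42] 5
50 [-0.8  0.8] 10
55 [-1.25  1.15] 15
60 [-1.73  1.45] 20
65 [-2.23  1.71] 25
70 [-2.76  1.93] 30
75 [-3.3  2.1] 35
80 [-3.85  2.22] 40
85 [-4.41  2.3 ] 45
90 [-4.98  2.32] 50
95 [-5.55  2.3 ] 55
100 [-6.11  2.22] 60
105 [-6.66  2.1 ] 65
110 [-7.2   1.93] 70
115 [-7.73  1.71] 75
120 [-8.23  1.45] 80
125 [-8.71  1.15] 85
```

Emit:
servo_tool([
  [0.76, 0, 0, 0, 0],
  [0.76, 0, 0, 0, 0],
  [0.76, 0, 0, 0, 0],
  [0.76, 0, 0, 0, 0],
  [0.76, -0.8, 0.8, 0, 10],
  [0.76, -1.73, 1.45, 0, 20],
  [0.76, -2.76, 1.93, 0, 30],
  [0.76, -3.85, 2.22, 0, 40],
  [0.76, -4.98, 2.32, 0, 50],
  [0.76, -6.11, 2.22, 0, 60],
  [0.76, -7.2, 1.93, 0, 70],
  [0.76, -7.73, 1.71, 0, 75],
  [0.76, -8.0, 1.58, 0, 78],
  [0.76, -8.0, 1.58, 0, 78],
])

```text
time_s: 4.7
ee_pos: [0.5418, 0.2313, 0.2408]
eef_rot: [3.141, -0.0, 2.059]
force: [0.5, 1.3, -0.7]
grip_width: 0.0227
grip_force: 0.2
```

Emit:
servo_tool([
  [0.76, -0.18, -0.09, 0, 1],
  [0.76, -0.35, -0.19, 0, 2],
  [0.76, -0.35, -0.19, 0, 2],
])

```text
time_s: 5.08
ee_pos: [0.5389, 0.2297, 0.2409]
eef_rot: [3.137, 0.0, 2.094]
force: [11.3, 7.6, -7.1]
grip_width: 0.0229
grip_force: 6.8
```

Emit:
servo_tool([
  [0.76, -0.13, -0.07, 0, 0],
  [0.76, -0.26, -0.14, 0, 0],
  [0.76, -0.26, -0.14, 0, 0],
])

```text
time_s: 5.45
ee_pos: [0.5373, 0.229, 0.2412]
eef_rot: [3.131, 0.001, 2.094]
force: [28.3, 18.1, -18.4]
grip_width: 0.0229
grip_force: 16.8
```

Emit:
servo_tool([
  [0.5, 0.6, 0.3, 0, 0],
  [0.4, 0.6, 0.3, 2, 0],
  [0, 0.6, 0.3, 8, 0],
  [0, 0, -4, 14, -10],
  [0, -6.7, -45, 16, -68],
  [0, -6.7, -45, 16, -68],
  [0, -6.7, -45, 16, -68],
  [0, -6.7, -45, 16, -68],
  [0, -6.7, -45, 16, -68],
  [0, -6.7, -45, 16, -68],
  [0, -6.7, -45, 16, -68],
  [0, -6.7, -45, 16, -68],
  [0, -6.7, -45, 16, -68],
  [0, -6.7, -45, 16, -68],
])

```text
time_s: 7.2
ee_pos: [0.469, -0.221, 0.4006]
eef_rot: [-3.141, 0.0, 0.909]
force: [-0.3, 0.0, -0.7]
grip_width: 0.0941
grip_force: 0.0
```

```bash
python3 - <<'E'
from h import *
t=shot('top','top2')
c=shot('wrist','w2'); o=c['obs'];print(o['time_s'],o['ee_pos'],np.degrees(o['eef_rot']))
a=cv2.resize(c['image'][60:300,140:460],(800,600),interpolation=cv2.INTER_CUBIC)
a[:200,:267]=cv2.resize(t['image'][155:245,180:300],(267,200),interpolation=cv2.INTER_CUBIC)
cv2.imwrite('pics/w2b.png',a[:,:,::-1])
E
```

```text
7.25 [ 0.46901977 -0.22104192  0.40062755] [-1.79984984e+02  1.85505021e-03  5.20872659e+01]
```

View pics/w2b.png

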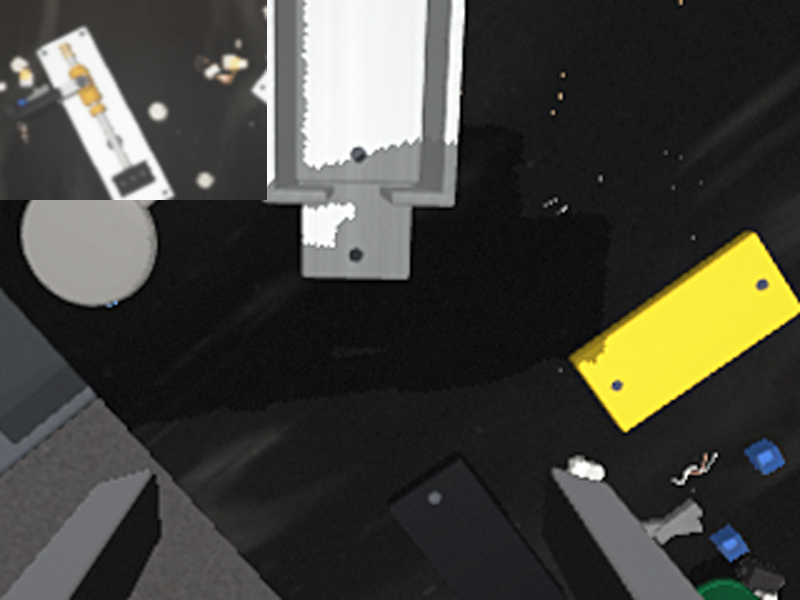

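Inset: the handle is across the pipe (shut). Main crop: blank end corners at (302,277) and (410,279). The front lips' top edge runs from (275,203) to (455,206).

```bash
python3 - <<'E'
from h import *
c=load('w2')
f=lambda L:np.array(L)/2.5+[140,60]
E=px2w(c,f([(302,277),(410,279)]),.04); W=px2w(c,f([(272,203),(455,206)]),.14)
print(E.round(4),E.mean(0),np.linalg.norm(E[1]-E[0])); print(W.round(4),W.mean(0),np.linalg.norm(W[1]-W[0]))
a=lambda d:np.degrees(np.arctan2(d[1],d[0]))
print('yaw',a(E[1]-E[0])+90,a(W[1]-W[0])+90)
y=np.radians(a(W[1]-W[0])+90); x=np.array([np.cos(y),np.sin(y)]); print('projection',(W.mean(0)-E.mean(0))[:2]@x,(W.mean(0)-E.mean(0))[:2]@[-x[1],x[0]])
E
```

```text
[[ 0.4748 -0.1809  0.04  ]
 [ 0.5109 -0.2101  0.04  ]] [ 0.49284427 -0.19549136  0.04      ] 0.04641525238284196
[[ 0.4942 -0.1522  0.14  ]
 [ 0.5364 -0.1862  0.14  ]] [ 0.51530759 -0.16919996  0.14      ] 0.05423866513098794
yaw 50.96378679243201 51.10556257084653
projection 0.03456713959699511 -0.0009752539922902401
```

Emit:
servo_tool([
  [0, 0.5, 0.5, -6, -1],
  [0, 0.5, 0.5, -12, -1],
  [0, 0.5, 0.5, -17, -1],
  [0, 0.9, 0.9, -18.5, -1],
  [0, 1.66, 1.66, -18.5, -1],
  [0, 1.85, 1.9, -18.5, -1],
  [0, 1.85, 1.9, -18.5, -1],
])

```text
time_s: 8.18
ee_pos: [0.4877, -0.2029, 0.2171]
eef_rot: [3.139, -0.001, 0.891]
force: [-0.4, 0.4, -0.5]
grip_width: 0.0941
grip_force: 0.0
```

Emit:
servo_tool([
  [0, 0.1, 0.12, 0, 0],
  [0, 0.2, 0.25, 0, 0],
  [0, 0.2, 0.25, 0, 0],
])

```text
time_s: 8.55
ee_pos: [0.4893, -0.2006, 0.2157]
eef_rot: [3.141, 0.0, 0.89]
force: [0.4, -0.3, 0.5]
grip_width: 0.094
grip_force: 0.0
```

Emit:
servo_tool([
  [0, 0.06, 0.08, 0, 0],
  [0, 0.12, 0.16, 0, 0],
  [0, 0.12, 0.16, 0, 0],
])

```text
time_s: 8.93
ee_pos: [0.4905, -0.1989, 0.2156]
eef_rot: [-3.142, 0.0, 0.89]
force: [-0.1, 0.0, -0.6]
grip_width: 0.0936
grip_force: 0.0
```

Emit:
servo_tool([
  [0, 0.06, 0.08, 0, 0],
  [0, 0.06, 0.08, 0, 0],
])

```text
time_s: 9.18
ee_pos: [0.4911, -0.1981, 0.2156]
eef_rot: [3.142, -0.0, 0.89]
force: [-0.5, -0.3, -0.4]
grip_width: 0.0942
grip_force: 0.0
```

Emit:
servo_tool([
  [0, 0.06, 0.08, 0, 0],
  [0, 0.06, 0.08, 0, 0],
])

```text
time_s: 9.43
ee_pos: [0.4917, -0.1973, 0.2157]
eef_rot: [3.142, -0.0, 0.89]
force: [-1.1, 0.4, -0.6]
grip_width: 0.094
grip_force: 0.0
```

Emit:
servo_tool([
  [0, 0.06, 0.08, 0, 0],
  [0, 0.06, 0.08, 0, 0],
])

```text
time_s: 9.68
ee_pos: [0.4923, -0.1965, 0.2157]
eef_rot: [3.142, 0.0, 0.89]
force: [-0.0, -0.5, 0.5]
grip_width: 0.094
grip_force: 0.0
```

Emit:
servo_tool([
  [1, 0, 0, 0, 0],
  [1, 0, 0, 0, 0],
  [1, 0, 0, 0, 0],
  [1, 0, 0, 0, 0],
  [1, 0, 0, 0, 0],
  [1, 0, 0, 0, 0],
  [1, 0, 0, 0, 0],
  [1, 0, 0, 0, 0],
], squeeze=30)

```text
time_s: 10.68
ee_pos: [0.4922, -0.1965, 0.2156]
eef_rot: [-3.141, 0.0, 0.89]
force: [-0.9, 0.2, 0.3]
grip_width: 0.0453
grip_force: 30.0
```

Emit:
servo_tool([
  [1, -0.3, -0.37, 0, 0],
  [1, -0.6, -0.75, 0, 0],
  [1, -0.9, -1.12, 0, 0],
  [1, -1.2, -1.49, 0, 0],
  [1, -1.5, -1.86, 0, 0],
  [1, -1.5, -1.86, 0, 0],
])

```text
time_s: 11.42
ee_pos: [0.4773, -0.2151, 0.2157]
eef_rot: [3.141, -0.001, 0.89]
force: [1.2, 1.5, -0.2]
grip_width: 0.0453
grip_force: 30.0
```

```bash
python3 - <<'E'
from h import *
c=shot('scene','s3'); 
cv2.imwrite('pics/s3b.png',cv2.resize(c['image'][165:265,240:380],(800,571),interpolation=cv2.INTER_CUBIC)[:,:,::-1])
E
```

```text
(no output)
```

View pics/s3b.png

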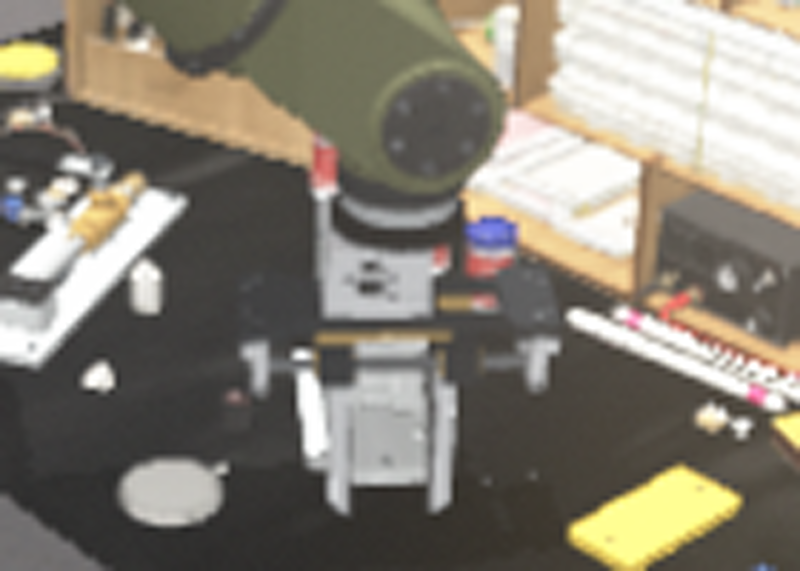

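The blank is held between the fingers, its end at about (390,470), and it is drawing out. Regripping deeper.

Emit:
servo_tool([
  [0.35, 0, 0, 0, 0],
  [0.35, 0, 0, 0, 0],
  [0.35, 0, 0, 0, 0],
  [0.35, 0.6, 0.75, 0, 0],
  [0.35, 1.2, 1.49, 0, 0],
  [0.35, 1.38, 1.7, 0, 0],
  [0.35, 1.38, 1.7, 0, 0],
  [1, 1.38, 1.7, 0, 0],
  [1, 1.38, 1.7, 0, 0],
  [1, 1.38, 1.7, 0, 0],
  [1, 1.38, 1.7, 0, 0],
], squeeze=40)

```text
time_s: 12.85
ee_pos: [0.4909, -0.1983, 0.2156]
eef_rot: [-3.141, 0.0, 0.89]
force: [-2.1, 0.0, 0.8]
grip_width: 0.0455
grip_force: 39.9
```

Emit:
servo_tool([
  [1, -0.5, -0.62, 0, 0],
  [1, -1.0, -1.24, 0, 0],
  [1, -1.5, -1.86, 0, 0],
  [1, -2.0, -2.48, 0, 0],
  [1, -2.5, -3.1, 0, 0],
  [1, -3.0, -3.72, 0, 0],
  [1, -3.6, -4.46, 0, 0],
  [1, -4.4, -5.44, 0, 0],
  [1, -4.4, -5.44, 2, 0],
  [1, -4.4, -5.44, 8, 0],
  [1, -4.4, -5.44, 14, 0],
  [1, -4.4, -5.44, 17, 0],
  [1, -4.4, -5.44, 17, 0],
])

```text
time_s: 14.48
ee_pos: [0.4467, -0.2529, 0.3875]
eef_rot: [3.138, -0.0, 0.89]
force: [-0.1, -0.6, -1.9]
grip_width: 0.0453
grip_force: 39.9
```

```bash
python3 - <<'E'
from h import *
t=shot('scene','s4'); c=shot('wrist','w4'); o=c['obs'];print(o['time_s'],o['ee_pos'],np.degrees(o['eef_rot']),o['force'])
a=np.zeros((600,800,3),np.uint8)
a[:300,:400]=cv2.resize(t['image'][150:270,230:390],(400,300),interpolation=cv2.INTER_CUBIC)
a[:300,400:]=cv2.resize(ctrl.camera('top')['image'][150:270,230:390],(400,300),interpolation=cv2.INTER_CUBIC)
a[300:,:400]=cv2.resize(c['image'],(400,300),interpolation=cv2.INTER_AREA)
cv2.imwrite('pics/m4.png',a[:,:,::-1])
E
```

```text
14.525 [ 0.44667924 -0.25280819  0.38552009] [ 1.79957647e+02 -4.40625266e-04  5.09815464e+01] [ 0.32948933 -0.53503999 -1.69573856]
```

View pics/m4.png

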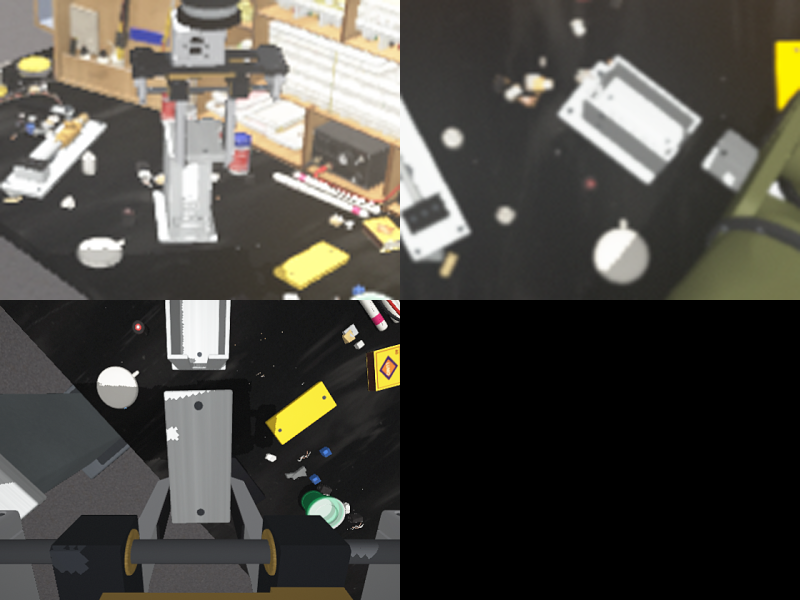

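The blank is held level, its corners in the wrist quadrant at about (165,92), (231,90), (169,222) and (231,222). The other four blanks remain in the chute.

```bash
python3 - <<'E'
from h import *
c=load('w4'); o=c['obs']
# refine corners in image: search with cornerSubPix
g=cv2.cvtColor(c['image'],cv2.COLOR_RGB2GRAY)
p=np.array([(165,92),(231,90),(231,222),(169,222)],np.float32)*1.4
q=cv2.cornerSubPix(g,p.reshape(-1,1,2).copy(),(4,4),(-1,-1),(3,40,.01)).reshape(-1,2);print(p,q)
for s in (p,q):
  P=px2w(c,s,o['ee_pos'][2]-.18+.005); T=(R(o['eef_rot']).T@(P-o['ee_pos']).T).T
  print((T*1000).round(1),(T.mean(0)*1000).round(1),np.linalg.norm(np.diff(P,axis=0),axis=1))
X=np.array([[x,y,0] for x,y in [(.05,.023),(.05,-.023),(-.05,-.023),(-.05,.023)]])
ok,r,t=cv2.solvePnP(X,q.astype(float),K(c),np.array(c['dist'],float),flags=cv2.SOLVEPNP_IPPE)
A=np.eye(4);A[:3,:3]=np.diag([1,-1,-1])@cv2.Rodrigues(r)[0];A[:3,3]=t.ravel()*[1,-1,-1]
B=np.array(c['hand_eye'])@A;print(B.round(3))
E
```

```text
[[231.      128.8    ]
 [323.4     126.     ]
 [323.4     310.8    ]
 [236.59999 310.8    ]] [[229.39857 127.89086]
 [324.426   125.72927]
 [321.04504 310.61884]
 [236.59999 310.8    ]]
[[ 78.6 -22.4 175. ]
 [ 79.9  21.3 175. ]
 [-18.7  24.7 175. ]
 [-18.6 -23.4 175. ]] [ 30.3   0.  175. ] [0.04364402 0.0986381  0.04816757]
[[ 79.1 -23.1 175. ]
 [ 80.   21.7 175. ]
 [-18.6  23.4 175. ]
 [-18.6 -23.4 175. ]] [ 30.4  -0.3 175. ] [0.04485427 0.09859765 0.04685681]
[[ 0.999 -0.007 -0.047  0.03 ]
 [-0.006 -1.     0.014 -0.   ]
 [-0.047 -0.014 -0.999  0.176]
 [ 0.     0.     0.     1.   ]]
```

Emit:
servo_tool([
  [1, -2, 4, 0, 8],
  [1, -3, 8, 0, 17],
  [1, -4, 12, 0, 26],
  [1, -5, 16, 0, 35],
  [1, -6, 20, 0, 44],
  [1, -6, 24, 0, 53],
  [1, -6, 28, 0, 60],
  [1, -6, 29.5, 0, 66.5],
  [1, -6, 29.5, 0, 66.5],
  [1, -6, 29.5, 0, 66.5],
])

```text
time_s: 15.88
ee_pos: [0.3871, 0.0419, 0.385]
eef_rot: [-3.14, -0.0, 2.048]
force: [-0.3, 0.5, -0.7]
grip_width: 0.0455
grip_force: 39.9
```

```bash
python3 - <<'E'
from h import *
c=shot('wrist','w5'); o=c['obs'];print(o['time_s'],o['ee_pos'],np.degrees(o['eef_rot']),o['force'])
print(w2px(c,[[.4525,.1112,.036]])/.7)
cv2.imwrite('pics/w5b.png',cv2.resize(c['image'],(800,600),interpolation=cv2.INTER_CUBIC)[:,:,::-1])
E
```

```text
15.875 [0.38709606 0.04189655 0.38499335] [-1.79929939e+02 -2.60835120e-02  1.17333172e+02] [-0.34331214  0.498612   -0.6950503 ]
[[523.18685222 249.64613358]]
```

View pics/w5b.png

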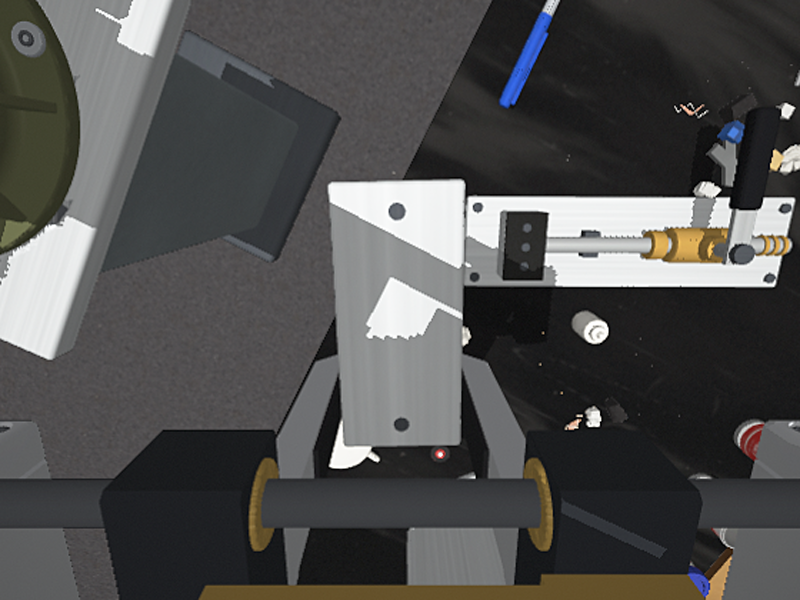

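Wrist view: the pad's middle hole is at (526,246), its outer holes at (527,228) and (525,264), the plate edges run from (470,196) to (795,198), and the handle is across the pipe. The blank's corners are (330,183), (465,180), (460,444) and (344,446).

```bash
python3 - <<'E'
from h import *
c=load('w5'); o=c['obs']; s=.7
P=px2w(c,np.array([(526,246),(527,228),(525,264),(742,254),(470,196),(795,198),(470,286),(782,288)])*s,[.036]*3+[.069]+[.01]*4)
print(P.round(4)); a=lambda d:np.degrees(np.arctan2(d[1],d[0]))
print(a(P[5]-P[4]),a(P[7]-P[6]),'axis-pad',a(P[3]-P[0]),np.linalg.norm((P[3]-P[0])[:2]))
Bq=px2w(c,np.array([(330,183),(465,180),(460,444),(344,446)])*s,o['ee_pos'][2]-.175)
T=(R(o['eef_rot']).T@(Bq-o['ee_pos']).T).T;print((T*1e3).round(1),(T.mean(0)*1e3).round(1),'blank yaw',a((Bq[0]+Bq[1]-Bq[2]-Bq[3])))
E
```

```text
[[0.4529 0.1144 0.036 ]
 [0.4468 0.1258 0.036 ]
 [0.4592 0.1028 0.036 ]
 [0.5715 0.1745 0.069 ]
 [0.403  0.1276 0.01  ]
 [0.6237 0.2395 0.01  ]
 [0.4378 0.0666 0.01  ]
 [0.6612 0.1799 0.01  ]]
26.885349831464747 26.878837310671123 axis-pad 26.854293406507203 0.13294785661440187
[[ 78.  -22.6 175.1]
 [ 78.9  22.  175. ]
 [-19.7  23.7 175. ]
 [-20.6 -21.4 175. ]] [ 29.1   0.4 175. ] blank yaw 118.19077919873592
```

```bash
python3 - <<'E'
from h import *
p=np.array([.4525,.113,0]); a=np.radians(-63); F=np.array([[np.cos(a),np.sin(a),0],[-np.sin(a),np.cos(a),0],[0,0,1]])
t=load('top1'); c=load('w5')
print('top', [(F@(q-p)*1e3).round(0) for q in px2w(t,[(190+x/4.706,160+y/4.706) for x,y in[(287,213),(387,358)]],.03)])
print('wrist cap/base',[(F@(q-p)*1e3).round(0) for q in px2w(c,np.array([(596,331),(585,322)])*.7,[.036,.0])])
E
```

```text
top [array([67., 62., 30.]), array([ 79., -44.,  30.])]
wrist cap/base [array([64., 60., 36.]), array([67., 66.,  0.])]
```

Emit:
servo_tool([
  [1, 4, 2.2, -4, -0.3],
  [1, 7.9, 4.45, -8, -0.3],
  [1, 7.9, 4.45, -12, -0.3],
  [1, 7.9, 4.45, -14.5, -0.3],
  [1, 7.9, 4.45, -15.5, -0.3],
  [1, 7.9, 4.45, -15.8, -0.3],
  [1, 7.9, 4.45, -15.8, -0.3],
])

```text
time_s: 16.8
ee_pos: [0.4663, 0.0867, 0.2284]
eef_rot: [3.14, 0.0, 2.045]
force: [0.9, 0.0, -0.9]
grip_width: 0.0455
grip_force: 39.9
```

Emit:
servo_tool([
  [1, 0, 0, -0.2, 0],
  [1, 0, 0, -0.3, 0],
  [1, 0, 0, -0.3, 0],
])

```text
time_s: 17.18
ee_pos: [0.466, 0.087, 0.2248]
eef_rot: [3.141, 0.0, 2.045]
force: [0.9, -0.1, -0.9]
grip_width: 0.0457
grip_force: 39.9
```

Emit:
servo_tool([
  [1, 0, 0, -0.1, 0],
  [1, 0, 0, -0.2, 0],
  [1, 0, 0, -0.2, 0],
])

```text
time_s: 17.55
ee_pos: [0.466, 0.0869, 0.2226]
eef_rot: [-3.141, -0.0, 2.045]
force: [0.2, 0.2, -1.8]
grip_width: 0.0457
grip_force: 39.9
```

Emit:
servo_tool([
  [1, 0, 0, -0.1, 0],
  [1, 0, 0, -0.1, 0],
  [1, 0, 0, -0.1, 0],
])

```text
time_s: 17.92
ee_pos: [0.4661, 0.087, 0.2217]
eef_rot: [3.141, 0.0, 2.045]
force: [-0.5, -0.1, 0.1]
grip_width: 0.0456
grip_force: 39.9
```

Emit:
servo_tool([
  [1, 0, 0, -0.1, 0],
  [1, 0, 0, -0.1, 0],
  [1, 0, 0, -0.1, 0],
])

```text
time_s: 18.3
ee_pos: [0.4661, 0.0869, 0.2214]
eef_rot: [3.141, 0.0, 2.046]
force: [-5.2, -1.8, 12.9]
grip_width: 0.0453
grip_force: 39.9
```

Emit:
servo_tool([
  [1, 0, 0, 0.05, 0],
  [0.35, 0, 0, 0.05, 0],
  [0.35, 0, 0, 0.05, 0],
  [0.3, 0, 0, 0.05, 0],
  [0.3, 0, 0, 2, 0],
  [0.3, 0, 0, 7, 0],
  [0, 0, 0, 13, 0],
  [0, 3, 5, 16, 0],
  [0, 7.65, 10, 16, 0],
  [0, 7.65, 14.5, 16, 0],
  [0, 7.65, 14.5, 16, 0],
  [0, 7.65, 14.5, 16, 0],
], squeeze=20)

```text
time_s: 19.8
ee_pos: [0.5424, 0.2316, 0.3803]
eef_rot: [-3.141, 0.0, 2.046]
force: [0.1, -0.4, 0.0]
grip_width: 0.0941
grip_force: 0.0
```

```bash
python3 - <<'E'
from h import *
c=shot('wrist','w6'); o=c['obs'];print(o['time_s'],o['ee_pos'],np.degrees(o['eef_rot']),o['force'])
print(w2px(c,[[.4525,.113,.046],[.572,.174,.069]])/.7)
cv2.imwrite('pics/w6b.png',cv2.resize(c['image'],(800,600),interpolation=cv2.INTER_CUBIC)[:,:,::-1])
E
```

```text
19.8 [0.54244236 0.23155903 0.38034146] [-1.79959608e+02  5.60551280e-03  1.17208795e+02] [ 0.06240453 -0.39172802  0.03516244]
[[221.6865502  379.50589798]
 [399.63851029 393.2986789 ]]
```

View pics/w6b.png

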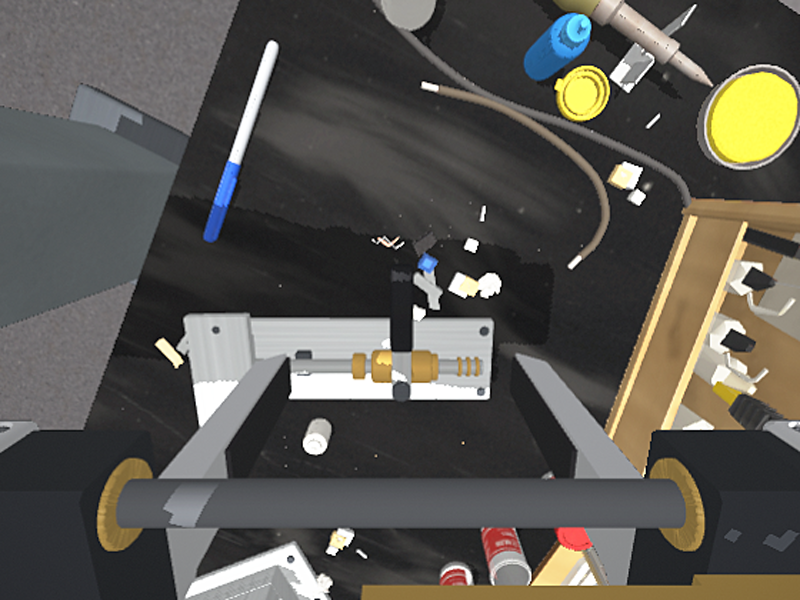

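The blank lies on the pad, its near end's corners at (184,317) and (249,314). The nut is at (401,391), the handle straight up and shut.

```bash
python3 - <<'E'
from h import *
c=load('w6')
p=np.array([.4525,.113,0]); a=np.radians(-63); F=np.array([[np.cos(a),np.sin(a),0],[-np.sin(a),np.cos(a),0],[0,0,1]])
P=px2w(c,np.array([(184,317),(249,314),(401,391),(401,270)])*.7,[.046,.046,.069,.066]);print([(F@(q-p)*1e3).round(1) for q in P],P.round(4))
print(np.degrees(np.arctan2(*(P[3]-P[2])[1::-1])))
def arc(t,r=6.5): return r*np.array([np.cos(np.radians(t)),np.sin(np.radians(t))])
for f in range(117,12,-10): print(f,(arc(f)-arc(117)).round(2),f-117)
for f in (27,25,23,21,19): print(f,(arc(f)-arc(117)).round(2),f-117)
E
```

```text
[array([-49.1, -22.2,  46. ]), array([-51.5,  25.1,  46. ]), array([ -1.9, 135.1,  69. ]), array([-87.7, 134.9,  66. ])] [[0.4104 0.1467 0.046 ]
 [0.4515 0.1702 0.046 ]
 [0.572  0.176  0.069 ]
 [0.5329 0.2524 0.066 ]]
117.16127714589713
117 [0. 0.] 0
107 [1.05 0.42] -10
97 [2.16 0.66] -20
87 [3.29 0.7 ] -30
77 [4.41 0.54] -40
67 [5.49 0.19] -50
57 [ 6.49 -0.34] -60
47 [ 7.38 -1.04] -70
37 [ 8.14 -1.88] -80
27 [ 8.74 -2.84] -90
17 [ 9.17 -3.89] -100
27 [ 8.74 -2.84] -90
25 [ 8.84 -3.04] -92
23 [ 8.93 -3.25] -94
21 [ 9.02 -3.46] -96
19 [ 9.1  -3.68] -98
```

```bash
python3 - <<'E'
from h import *
c=load('w6'); g=cv2.cvtColor(c['image'],cv2.COLOR_RGB2GRAY).astype(float)
p=np.array([.4525,.113,0]); a=np.radians(-63); F=np.array([[np.cos(a),np.sin(a),0],[-np.sin(a),np.cos(a),0],[0,0,1]])
def hedge(c0,c1,r0,r1,z):
    pts=[(x,r0+.5+np.argmax(np.abs(np.diff(g[r0:r1,x])))) for x in range(c0,c1)]
    P=(F@(px2w(c,pts,z)-p).T).T*1e3; k=np.polyfit(P[:,1],P[:,0],1); res=P[:,0]-np.polyval(k,P[:,1])
    print('end edge deg',np.degrees(np.arctan(k[0])),'mean',P.mean(0).round(1),'res',res.std().round(2))
def vedge(r0,r1,c0,c1,z):
    pts=[(c0+.5+np.argmax(np.abs(np.diff(g[y,c0:c1]))),y) for y in range(r0,r1)]
    P=(F@(px2w(c,pts,z)-p).T).T*1e3; k=np.polyfit(P[:,0],P[:,1],1); res=P[:,1]-np.polyval(k,P[:,0])
    print('side edge deg',np.degrees(np.arctan(-k[0])),'mean',P.mean(0).round(1),'res',res.std().round(2)); print([q[0] for q in pts])
hedge(134,171,213,229,.046)
vedge(228,262,123,146,.046)
hedge(185,270,213,232,.010)
E
```

```text
end edge deg -0.7401608910972755 mean [-52.7   2.2  46. ] res 0.27
side edge deg 4.141581607310345 mean [-24.1 -27.1  46. ] res 3.13
[np.float64(128.5), np.float64(128.5), np.float64(128.5), np.float64(128.5), np.float64(129.5), np.float64(129.5), np.float64(128.5), np.float64(128.5), np.float64(127.5), np.float64(126.5), np.float64(125.5), np.float64(125.5), np.float64(124.5), np.float64(123.5), np.float64(123.5), np.float64(123.5), np.float64(123.5), np.float64(123.5), np.float64(123.5), np.float64(124.5), np.float64(125.5), np.float64(125.5), np.float64(126.5), np.float64(127.5), np.float64(127.5), np.float64(127.5), np.float64(127.5), np.float64(125.5), np.float64(124.5), np.float64(124.5), np.float64(133.5), np.float64(133.5), np.float64(133.5), np.float64(133.5)]
end edge deg 0.11832114925817502 mean [-39.   73.2  10. ] res 0.39
```

The blank is centred within about 2 mm and square within 1°. Now opening the valve.

Emit:
servo_tool([
  [0.4, 0, 0, -6, 0],
  [0.4, 0, 0, -12, 0],
  [0.76, 0, 0, -13.9, 0],
  [0.76, 0, 0, -13.9, 0],
  [0.76, 0, 0, -13.9, 0],
  [0.76, 0, 0, -13.9, 0],
  [0.76, 0, 0, -13.9, 0],
  [0.76, 0, 0, -13.9, 0],
])

```text
time_s: 20.85
ee_pos: [0.5426, 0.232, 0.2421]
eef_rot: [3.141, 0.0, 2.046]
force: [-0.3, 0.2, 0.5]
grip_width: 0.023
grip_force: 0.0
```

Emit:
servo_tool([
  [0.76, 0, 0, 0, 0],
  [0.76, 1.05, 0.42, 0, -10],
  [0.76, 2.16, 0.66, 0, -20],
  [0.76, 3.29, 0.7, 0, -30],
  [0.76, 4.41, 0.54, 0, -40],
  [0.76, 5.49, 0.19, 0, -50],
  [0.76, 6.49, -0.34, 0, -60],
  [0.76, 7.38, -1.04, 0, -70],
  [0.76, 8.14, -1.88, 0, -80],
  [0.76, 8.74, -2.84, 0, -90],
  [0.76, 8.74, -2.84, 0, -90],
])

```text
time_s: 22.22
ee_pos: [0.6301, 0.2031, 0.2414]
eef_rot: [-3.142, 0.0, 0.475]
force: [-0.4, 0.3, -0.1]
grip_width: 0.0226
grip_force: 0.0
```

Emit:
servo_tool([
  [0.76, 0.1, -0.2, 0, -2],
  [0.76, 0.19, -0.41, 0, -3],
  [0.76, 0.19, -0.41, 0, -3],
])

```text
time_s: 22.6
ee_pos: [0.631, 0.2012, 0.2415]
eef_rot: [-3.139, 0.001, 0.425]
force: [-7.6, 11.9, 2.5]
grip_width: 0.0228
grip_force: 6.8
```

Emit:
servo_tool([
  [0.76, 0.06, -0.12, 0, 0],
  [0.76, 0.11, -0.24, 0, 0],
  [0.76, 0.11, -0.24, 0, 0],
])

```text
time_s: 22.98
ee_pos: [0.6315, 0.2004, 0.2414]
eef_rot: [-3.136, 0.001, 0.426]
force: [-12.0, 23.6, 2.2]
grip_width: 0.0231
grip_force: 13.2
```

Emit:
servo_tool([
  [0.5, -0.22, 0.5, 0, 0],
  [0.4, -0.22, 0.5, 2, 0],
  [0.2, -0.22, 0.5, 8, 0],
  [0, -0.22, 0.5, 14, 0],
  [0, -12, 14, 17, 40],
  [0, -20, 24, 17, 60],
  [0, -30, 30, 17, 60],
  [0, -38, 32, 17, 60],
  [0, -38, 32, 17, 60],
  [0, -38, 32, 17, 60],
  [0, -38, 32, 17, 60],
  [0, -38, 32, 17, 60],
  [0, -38, 32, 17, 60],
])

```text
time_s: 24.6
ee_pos: [0.2502, 0.5183, 0.4134]
eef_rot: [3.141, -0.002, 1.474]
force: [-0.2, -0.7, -0.1]
grip_width: 0.0939
grip_force: 0.0
```

```bash
python3 - <<'E'
from h import *
t=shot('top','top6'); s=shot('scene','s6')
a=np.zeros((600,800,3),np.uint8)
a[:600,:500]=cv2.resize(t['image'][160:260,190:273],(500,600),interpolation=cv2.INTER_CUBIC)
a[:300,500:]=cv2.resize(t['image'][160:250,280:370],(300,300),interpolation=cv2.INTER_CUBIC)
a[300:,500:]=cv2.resize(s['image'][170:270,220:320],(300,300),interpolation=cv2.INTER_CUBIC)
cv2.imwrite('pics/f.png',a[:,:,::-1])
E
```

```text
(no output)
```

View pics/f.png

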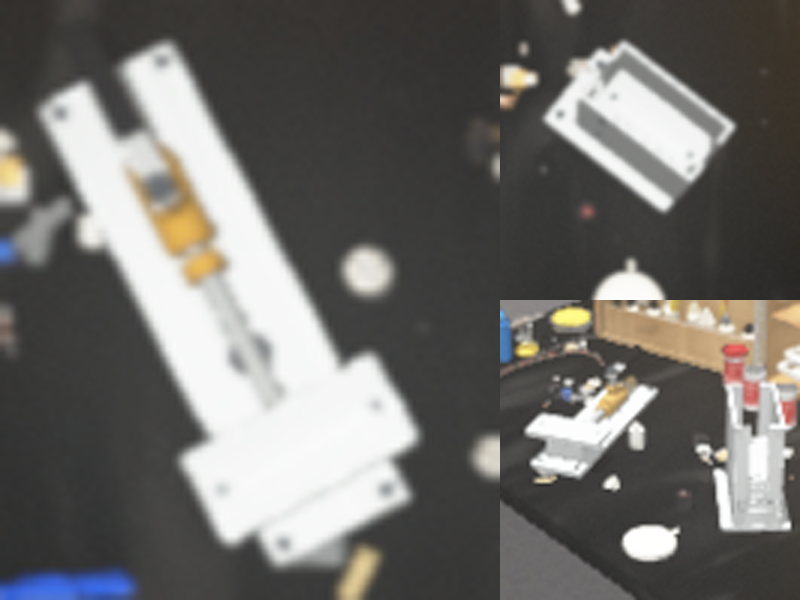

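```bash
python3 - <<'E'
from h import *
c=load('top6'); f=lambda L:[(190+x/6.024,160+y/6) for x,y in L]
a=lambda d:np.degrees(np.arctan2(d[1],d[0]))
P=px2w(c,f([(183,460),(372,352),(420,435),(232,545)]),.046);print(P.mean(0),a(P[1]-P[0])+90,a(P[2]-P[3])+90,a(P[0]-P[3]),a(P[1]-P[2]))
H=px2w(c,f([(222,489),(377,405)]),.046);print('holes',H.mean(0),a(H[1]-H[0])+90)
L=px2w(c,f([(175,42),(342,370),(38,108),(205,435)]),.01);print('plate',a(L[0]-L[1]),a(L[2]-L[3]))
V=px2w(c,f([(160,187),(105,85)]),[.069,.066]);print('handle',a(V[1]-V[0]))
E
```

```text
[0.45326993 0.11091779 0.046     ] 29.32491999299578 29.741804687639295 29.591579150955727 29.195698741501626
holes [0.45367796 0.11198971 0.046     ] 27.925919488739247
plate 26.217112456472513 26.60104727296741
handle 27.75249923047729
```

```bash
python3 -c "
from station import ctrl; print(ctrl.hand_in())"
```

```text
the job is handed in; nothing more can be done
None
```

The job is handed in, with no verdict returned: I shut the valve, drew the lowest blank and laid it on the pad about 1–2 mm off centre and 1–2.5° off line, then reopened the valve to its stop; the other four blanks stayed in the chute, and I touched nothing else.

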